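# Hang the substrate basket on the dip coater

## Robot

A 6-joint arm with a two-finger parallel gripper is mounted at the origin on the work surface. World frame = base frame: x ahead of the robot, y to its left, z up, the work surface at z = 0. Lengths are in m, angles in rad, forces in N, time in s.
With the tool pointing down it reaches from about 0.325 to 0.775 m from the base axis. Payload 5.5 kg.
Tool frame: the origin (TCP) lies between the finger pads; the fingertips stand 8 mm ahead of it and the grasp point (between the pads) lies 11 mm behind it (tcp_to_tips is the distance from the TCP to the fingertips, in m); z points along the fingers, y is the line along which they close (so a half turn about z gives the same grasp; the last joint's range is limited). The gripper opens to 88 mm and grips with 3 to 60 N. Pads are 20 mm wide; open, the fingers measure 115 mm over their backs; the gripper's body (75 mm by 178 mm) begins 61 mm behind the grasp point.
Start: joints at [-1.318, 0.091, 1.231, -0, 1.82, -0.057], TCP at [0.183, -0.571, 0.231] pointing down, gripper open.
Joint ranges: [-2.87, 2.87], [-0.86, 2.18], [0.17, 2.46], [-1.51, 4.65], [0.06, 2.69], [-2.65, 2.65]. Speed limits (rad/s): [2.57, 2.57, 3.01, 3.14, 3.14, 3.14].

## Interface

Orientations are given as a unit quaternion [w, x, y, z].
In Python, from bench import * gives the robot as it stands. Calls block until the motion is done:
- move_to(position, orientation): joint-space move of the TCP to a pose.
- move_l(position, speed=0.15, orientation=None): straight line of the TCP; orientation=None keeps the orientation; speed is the mean speed in m/s.
- movej(angles): joint-space move.
- gripper_open() and close(): open the fingers fully, or close them until they stop; the grip force is fixed at half the most.
- hold(seconds).
- inverse_kinematics(position, orientation): joint angles nearest the present ones, or None.
- state(): the state.
- get_image(name): name is "scene" or "top" or "wrist"; returns a dict with "frame" (400x640x3 uint8, blue, green, red), "depth" (400x640 float32, m along the optical axis (not along the pixel's ray), 0 where there is no reading), "camera_matrix" (3x3 intrinsics, pixels), "view" (4x4, takes a point from world to camera coordinates). Camera axes: x right, y up, looking along -z (the intrinsics and any distortion apply to the point x, -y, -z); pixel columns grow to the right and rows downward; lengths in m; the calibration is good to about 2 mm. A picture is of the moment at which its call begins.
A pose or a line that the arm cannot do raises IKError and nothing moves.
- job_done(): hands the job in; it is judged then, once.
The state is a dict: "time": time; "joint_pos": joint angles; "dq": joint speeds; "joint_torque": joint torques, N m; "ee_pos": TCP position; "ee_rot": TCP orientation; "ft_force": force on the tool from outside, world axes, zero at the start; "moment": the same for the moment, N m; "finger_gap": finger opening in m; "finger_force": force on a finger pad.
Only numpy, scipy, OpenCV 4.12 (cv2) and the standard library are available. Lean on these libraries where they do the work, as an engineer would, in place of code of your own. Each camera call takes 0.05 s, during which the arm holds its last target. There are 200 camera calls.

## Task

The basket of glass plates is draining on the hook of the drain stand. Lift it off by its grip block and, without setting it down and keeping it level, hang it on the dip coater's arm so that its bail sits fully down in the groove of the white bush. Push only lightly on the coater's arm and bush, let go of the basket hanging still and level, and leave the other things on the bench alone.

Things in the scene. Friction and masses are not known exactly. Their poses are not given: they have to be found in the camera images.
- grip (a point): Centre of the basket's grey ribbed grip block, 26 (x) x 20 (y) x 40 mm high, upright on top of the bail: the place to hold the basket. z is up; y runs along the bail's top bar, x across it. The bar lies 48 mm straight below this point; the basket's underside 178 mm below.
- bar (a point): Middle of the bail's round top bar (steel, 6 mm thick, 62 mm clear between its two uprights, along y), by which the basket hangs. The window under the bar is 80 mm high. A neck 6 mm thick in x and 16 mm wide in y joins it to the grip block, whose underside is 28 mm above the bar.
- basket: The loose basket: two white end plates with glass plates between them, 84 (x) x 64 (y) x 57 mm high, and a rigid steel bail 133 mm high in its middle; 0.25 to 0.5 kg. Origin under its centre, z up. Hanging level it stands plumb under the bar.
- stand: Drain stand: drip tray 200 x 150 mm, a post near its +x edge and on it a level steel arm 8 mm thick, 225 mm above the tray's underside (origin, tray's centre), running along the stand's x at y = 0 from the post (x = 75 mm) to its tip at x = -70 mm; the tip turns up 20 mm above the arm's axis. The bar lies on the arm 15 to 45 mm to the -x side of the origin.
- dip_arm: The dip coater's level arm: a steel rod 6 mm thick. Origin on the rod's axis at its free tip, which turns up 16 mm above the axis; x runs along the rod to the carriage (from x = 210 mm on), z up. A white bush is clamped on the rod: from its front end a sleeve 22 mm thick and 70 mm long, a groove 12 mm wide and 12 mm thick, a land 22 mm thick and 8 mm long, a flange 34 mm across.
- coater: The dip coater: base plate 320 x 190 mm, a column 346 mm high at its +x end (from x = 60 mm), an empty glass tank 55 mm high under the arm. Origin under the base, 25 mm to the +x side of its centre. The bush's place on the rod is not measured: its front end lies 10 to 65 mm from the tip, so its flange's face 100 to 155 mm; find it by touch or sight. Arm and bush are rigid and stand light pushes only (under 15 N).
- spray: White spray bottle, 210 mm high, 72 mm across, loose; origin under its centre. Not part of the job.
- beaker: Glass beaker, 75 mm high, 68 mm across, loose; origin under its centre. Not part of the job.
- dish: Flat lidded glass dish, 94 mm across, 16 mm high, loose; origin under its centre. Not part of the job.
- wafer_box: Round flat wafer box, 116 mm across, 20 mm high, loose; origin under its centre. Not part of the job.
- resist: Amber glass bottle with black cap, 140 mm high, 60 mm across, loose; origin under its centre. Not part of the job.
- tweezers: Steel tweezers, 125 mm long, lying flat, loose; origin at the middle. Not part of the job.
Not all that is in view belongs to the job. Leave any turquoise look-alike of the basket alone.

How it is judged:
On the way, in this order (a step that is already met when the one before it is completed fails the run):
1. the basket hangs from the hand, clear of the drain stand (contact force between basket and stand below 0.01 N and contact force between basket and the fingers above 1 N), for 0.2 s.
2. the basket bears on the coater's arm (contact force between basket and dip_arm above 0.5 N), for 0.2 s.
At the end, for the whole second after the job is handed in: The bail's bar lies down in the bush's groove (bar's axis 7.6 to 10.6 mm above the rod's axis, 78 to 150 mm from its tip), and the basket hangs still (under 0.03 m/s) and level (within 0.12 rad), let go (z of bar in the frame of dip_arm between 0.0076 and 0.0106 m and x of bar in the frame of dip_arm between 0.078 and 0.15 m and angle between basket's own z axis and vertical below 0.12 rad and linear speed of basket below 0.03 m/s and contact force between basket and the fingers below 0.01 N); the robot touches nothing.
It fails at once if the basket is tipped out of level (angle between basket's own z axis and vertical above 0.13 rad).
It fails at once if the basket is set down or dropped (height (world z) of basket below 0.07 m).
It fails at once if the basket or a finger is pressed or knocked hard against the coater's arm or its bush (contact force between any of basket, the fingers and dip_arm above 15 N).
It fails at once if another thing on the bench is disturbed (distance of any of spray, beaker, dish, wafer_box, resist, tweezers from where it was at the start of the episode above 0.03 m).
It also fails if it takes over 69 s, if anything falls off the work surface, if the arm or the gripper's body presses on something with over 40 N, if the wrist force passes 120 N, or if a joint passes its speed limit or range.

## Working session

There is one attempt and no reset: what is moved stays moved. The work goes in short steps, each a Python script; the robot and the scene stay as the last script left them, time stands still between calls to the robot, and variables do not carry over. Pictures are saved under pics/ and viewed, at most 10 in all, crops included, and the job is handed in when it is done.

```bash
mkdir -p pics; ls
cat > h.py <<'E'
from bench import *
import numpy as np, cv2
def cam(n):
    g=get_image(n); return g
def pts(g):
    K=np.array(g["camera_matrix"]);V=np.array(g["view"]);d=g["depth"]
    v,u=np.mgrid[0:d.shape[0],0:d.shape[1]]
    X=(u-K[0,2])/K[0,0]*d; Y=-(v-K[1,2])/K[1,1]*d
    P=np.stack([X,Y,-d,np.ones_like(d)],-1)
    W=P@np.linalg.inv(V).T
    W[d==0]=np.nan
    return W[...,:3]
E
python3 - <<'E'
from h import *
for n in("scene","top"):
    g=cam(n); cv2.imwrite(f"pics/{n}0.png",g["frame"]); np.savez(f"{n}0.npz",**{k:np.array(g[k]) for k in g if k in("frame","depth","camera_matrix","view")})
    print(n,g.keys(),np.linalg.inv(g["view"])[:3,3], (g["depth"]>0).mean())
s=state();print(s)
E
```

```text
pics
scene dict_keys(['frame', 'depth', 'camera_matrix', 'view']) [ 1.18604858 -0.67315188  1.1443446 ] 0.996
top dict_keys(['frame', 'depth', 'camera_matrix', 'view']) [ 0.45891053 -0.06543048  1.28254912] 0.99596484375
{'time': 0.1, 'joint_pos': array([-1.31768800e+00,  9.17784434e-02,  1.23176953e+00,  1.55880797e-05,
        1.81982317e+00, -5.67229574e-02]), 'dq': array([-0.00066389, -0.00229766, -0.0023408 ,  0.00087611, -0.00090035,
       -0.00143362]), 'joint_torque': array([ 3.60323982e-03, -4.47855699e+01, -4.07569206e+01,  7.02240667e-02,
        2.84941663e-02, -1.19160118e-04]), 'ee_pos': array([ 0.18286296, -0.57117931,  0.22962073]), 'ee_rot': array([-8.85699896e-04,  9.88023865e-01,  1.54298580e-01, -7.96579540e-05]), 'ft_force': array([-0.23848932, -0.16168656,  0.61760233]), 'moment': array([-0.00357982, -0.00274074, -0.03145801]), 'finger_force': 0.0, 'finger_gap': 0.08800907743403186}
```

View pics/scene0.png

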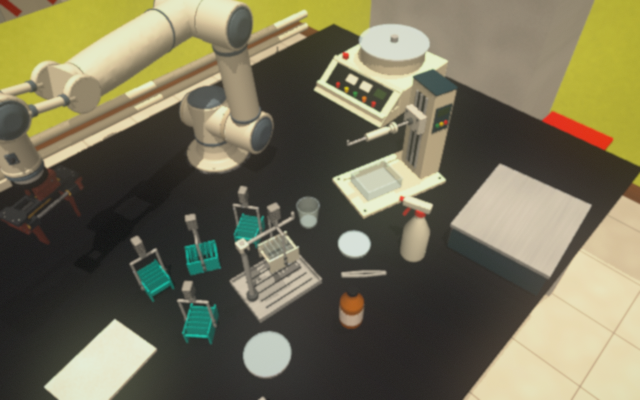

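View pics/top0.png

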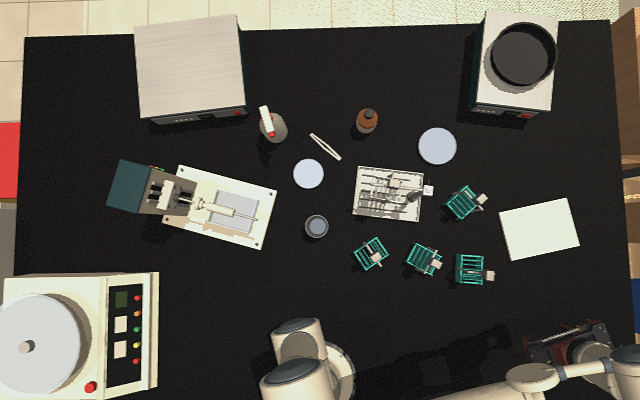

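The scene view shows the white basket hanging on the stand at about (278,245), with its grip at (273,213). The coater rod and bush are at about (375,135) and there are four turquoise look-alikes. In the top view the stand is at (388,193) and the bush at about (215,207). Next I'll zoom in, with heights.

Run:
```python
from h import *
g=dict(np.load("top0.npz")); W=pts(g); 
def crop(x0,x1,y0,y1,s): 
    return cv2.resize(g["frame"][y0:y1,x0:x1],None,fx=s,fy=s,interpolation=cv2.INTER_CUBIC)
a=crop(345,445,155,230,4);b=crop(140,240,165,240,4)
cv2.imwrite("pics/crop1.png",np.hstack([a,b]))
np.set_printoptions(linewidth=250,precision=0,suppress=True)
print("stand z mm; cols",list(range(352,440,3)))
for v in range(164,224,3): print(v,(W[v,352:440:3,2]*1000).round().astype(int))
print("coater cols",list(range(160,264,4)))
for v in range(176,232,3): print(v,(W[v,160:264:4,2]*1000).round().astype(int))
print(W[190,428],W[193,388],W[208,215])
```

```text
stand z mm; cols [352, 355, 358, 361, 364, 367, 370, 373, 376, 379, 382, 385, 388, 391, 394, 397, 400, 403, 406, 409, 412, 415, 418, 421, 424, 427, 430, 433, 436, 439]
164 [-2 -2  2  1  0  1  2 -2  4  1  3  2 -3 -1 -3  1  1  2  0  1  3  4  4  3  0  1 -3 -4 21 17]
167 [-4  0  6  6 16 13 20 16  3  0  5  1 -3  4  0  5  1  4  0  1  0 -2  4 -1  6  1  0  0  2  4]
170 [ 1 -2 21  0  9  4  5  7  6  3  5  7 12 16 22 19 -2  0 -1  3  1 -1 -2 -3 -1  0  1  0  3  3]
173 [ -2  -2  14   1   7   5   1   3   6   4   4   4   1   7 236   7   5   3   6   8   6  15  20  17   3   0   4   4  -1  -1]
176 [  1   2  20   4   1   4   8   9 150 153 150   3 148 188 233   1   4  10   5   4   5   8   1   7  -2  -3  -2   2  -3  -1]
179 [ -1  -6   1   3   5   5   6   4   7 157 116 123 141 301 297 150   8   7  10  10   3   7   2   4  -2 229 227   3  -1  -2]
182 [                  -1                    2                    7                    7                    9                    5                    3                  138                    3                  110                  124
                    9         
[... 5929 characters left out ...]
         11                   15                   14
                   14                   17                   13                   57                   48                   19                   18                   21                   17                   15 -9223372036854775808
                   21                   30                   13                   17]
227 [ 1  0 -1 -2 -5 17 17 15 15 10 18 13 22 16 13 17 16 58 39 18 21 19 17 19 18 13]
230 [ 2  4  0  0  4 -2  2  1 17 16 19 14 15 17 10 13 15 16 14 16 51 23 50 19 11 10]
[ 1. -0.  0.] [ 1. -0.  0.] [1. 0. 0.]<stdin>:9: RuntimeWarning: invalid value encountered in cast
<stdin>:11: RuntimeWarning: invalid value encountered in cast
```

View pics/crop1.png

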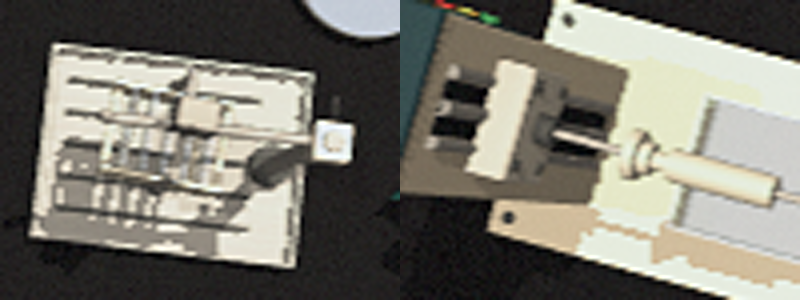

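The left crop shows the grip block top at about top-view px (395,182) and z 0.30, as expected, with the post at (428,190). The right crop shows the flange and groove at px (199–206, 200–205), the sleeve out to (234,212), and the rod tip further right. Next I'll measure these.

```bash
cat >> h.py <<'E'
def ray(g,uv,z):
    K=np.array(g["camera_matrix"]);T=np.linalg.inv(np.array(g["view"]))
    uv=np.atleast_2d(uv).astype(float)
    d=np.c_[(uv[:,0]-K[0,2])/K[0,0],-(uv[:,1]-K[1,2])/K[1,1],-np.ones(len(uv))]@T[:3,:3].T
    o=T[:3,3]; return o+d*((z-o[2])/d[:,2])[:,None]
def box(g,u0,u1,v0,v1,z0,z1):
    W=pts(g); v,u=np.nonzero((W[...,2]>z0)&(W[...,2]<z1)); k=(u>=u0)&(u<u1)&(v>=v0)&(v<v1)
    return np.c_[u,v][k],W[v[k],u[k]]
E
python3 - <<'E'
from h import *
np.set_printoptions(precision=4,suppress=True)
g=dict(np.load("top0.npz"))
uv,w=box(g,382,405,172,192,.290,.312); p=ray(g,uv,.300)
print("grip top",len(uv),np.median(w,0),p.mean(0),uv.mean(0)); r=cv2.minAreaRect(p[:,:2].astype(np.float32)*1000);print(r)
uv,w=box(g,370,424,180,194,.218,.243)
p=ray(g,uv,.229); m=cv2.fitLine(p[:,:2].astype(np.float32),cv2.DIST_HUBER,0,.001,.001).ravel();print("stand arm",len(uv),m,np.degrees(np.arctan2(m[1],m[0])),p[:,1].min(),p[:,1].max(),np.median(w[:,2]))
# tray corners
uv,w=box(g,345,424,160,226,-.01,.03)
# rod+bush
uv,w=box(g,199,262,196,224,.222,.255)
p=ray(g,uv,.232); m=cv2.fitLine(p[:,:2].astype(np.float32),cv2.DIST_HUBER,0,.001,.001).ravel()
print("rod",len(uv),m,np.degrees(np.arctan2(m[1],m[0])),np.median(w[:,2]))
d=m[:2]*np.sign(m[1]); n=np.array([-d[1],d[0]]);q=p[:,:2]-m[2:]
s=q@d*1000;t=q@n*1000
for a in np.arange(s.min(),s.max()+3,3):
    k=(s>=a)&(s<a+3)
    if k.any(): print(a.round(),k.sum(),t[k].min().round(1),t[k].max().round(1),(w[k,2].max()*1000).round(),(np.median(w[k,2])*1000).round())
for nm,(u,v,z) in dict(spray=(272,122,.1),beaker=(317,227,.07),dish=(308,173,.016),resist=(367,117,.14)).items(): print(nm,ray(g,[u,v],z)[0])
E
```

```text
grip top 95 [ 0.5572 -0.2077  0.2997] [ 0.5567 -0.2072  0.3   ] [394.5158 183.2842]
((556.8904418945312, -207.1132049560547), (26.502166748046875, 20.249046325683594), 77.45209503173828)
stand arm 143 [ 0.1323  0.9912  0.553  -0.2364] 82.39861 -0.2896128438355744 -0.1549245674467668 0.2285386152742377
rod 377 [0.2903 0.9569 0.5056 0.2287] 73.123634 0.2376584417689418
-98.0 4 -3.8 1.8 245.0 239.0
-95.0 3 -3.1 0.0 250.0 245.0
-92.0 3 -2.4 0.7 234.0 233.0
-89.0 2 -1.0 1.4 234.0 232.0
-86.0 4 -3.4 2.1 234.0 230.0
-83.0 2 -2.0 0.4 234.0 233.0
-80.0 2 -1.3 1.1 233.0 232.0
-77.0 3 -3.1 1.8 233.0 231.0
-74.0 3 -2.4 0.8 233.0 231.0
-71.0 2 -1.7 1.5 233.0 230.0
-68.0 4 -3.4 2.2 234.0 233.0
-65.0 3 -2.7 0.4 234.0 230.0
-62.0 2 -1.3 1.1 232.0 231.0
-59.0 3 -3.0 1.8 235.0 230.0
-56.0 3 -2.3 2.5 233.0 230.0
-53.0 2 -1.6 0.8 232.0 231.0
-50.0 3 -0.9 2.2 235.0 233.0
-47.0 3 -2.7 0.5 234.0 232.0
-44.0 2 -2.0 1.2 232.0 232.0
-41.0 3 -1.3 1.9 233.0 232.0
-38.0 8 -10.4 8.2 234.0 229.0
-35.0 9 -9.7 8.9 241.0 234.0
-32.0 9 -9.0 9.6 243.0 239.0
-29.0 11 -10.7 10.3 242.0 238.0
-26.0 10 -10.0 11.0 243.0 236.
[... 285 characters left out ...]
.6 9.7 243.0 240.0
7.0 10 -8.9 10.4 242.0 239.0
10.0 9 -7.5 11.1 242.0 238.0
13.0 11 -10.0 9.3 240.0 239.0
16.0 9 -8.5 10.0 243.0 239.0
19.0 10 -10.3 10.7 243.0 239.0
22.0 11 -9.6 11.4 241.0 240.0
25.0 9 -8.9 9.7 241.0 238.0
28.0 10 -8.2 11.1 242.0 238.0
31.0 10 -9.9 8.7 240.0 238.0
34.0 9 -9.2 10.1 243.0 239.0
37.0 6 -2.9 7.6 242.0 235.0
40.0 6 -4.7 5.9 238.0 234.0
43.0 7 -3.9 9.7 238.0 234.0
46.0 10 -8.2 10.4 237.0 235.0
49.0 10 -9.9 11.1 240.0 238.0
52.0 14 -14.1 15.0 243.0 238.0
55.0 12 -13.4 10.1 241.0 238.0
58.0 8 -15.2 0.3 245.0 240.0
61.0 3 -14.5 -9.5 241.0 239.0
spray [0.764  0.1156 0.1   ]
beaker [ 0.4553 -0.0102  0.07  ]
dish [0.6222 0.0176 0.016 ]
resist [ 0.7616 -0.1591  0.14  ]
```

```bash
cat >> h.py <<'E'
def q(deg):
    t=np.radians(deg)/2; return [0,np.cos(t),np.sin(t),0]
E
python3 - <<'E'
from h import *
np.set_printoptions(precision=4,suppress=True)
for th in (80,-100):
    for p in ([.557,-.207,.37],[.56,-.1,.3],[.46,.08,.3],[.517,.267,.276]):
        print(th,p,inverse_kinematics(p,q(th if p[1]<-.15 else th-8)))
s=state();p=s["ee_pos"]
move_l([p[0],p[1],.39],.15)
import sys
th=80 if inverse_kinematics([.557,-.207,.38],q(80)) is not None else -100
move_to([.5567-.0,-.2072,.40],q(th))
g=cam("wrist"); cv2.imwrite("pics/wrist1.png",g["frame"]);np.savez("wrist1.npz",**{k:np.array(g[k]) for k in g})
print(state()["time"],state()["ee_pos"],state()["joint_pos"],state()["ft_force"])
T=np.linalg.inv(g["view"]);print(T)
uv,w=box(g,0,640,0,400,.285,.315);print(len(uv),uv.mean(0),w.mean(0))
p=ray(g,uv,.3);print(p.mean(0),cv2.minAreaRect(p[:,:2].astype(np.float32)*1000))
E
```

```text
80 [0.557, -0.207, 0.37] [-0.4131  0.1558  0.9088 -0.      2.077  -0.2385]
80 [0.56, -0.1, 0.3] [-0.2365  0.0325  1.168  -0.      1.941   0.0776]
80 [0.46, 0.08, 0.3] [ 0.0993 -0.2381  1.4201 -0.      1.9596  0.4135]
80 [0.517, 0.267, 0.276] [ 0.4182  0.0562  1.1867 -0.      1.8987  0.7324]
-100 [0.557, -0.207, 0.37] None
-100 [0.56, -0.1, 0.3] None
-100 [0.46, 0.08, 0.3] None
-100 [0.517, 0.267, 0.276] [ 0.4182  0.0562  1.1867 -0.      1.8987 -2.4092]
3.25 [ 0.5563 -0.2083  0.3999] [-0.4153  0.1887  0.8155 -0.0002  2.1376 -0.239 ] [-0.3391 -0.7586 -0.383 ]
[[ 0.9847  0.1687  0.0431  0.5687]
 [-0.1741  0.9537  0.2451 -0.1422]
 [ 0.0003 -0.2488  0.9685  0.5547]
 [ 0.      0.      0.      1.    ]]
867 [319.6321 196.9481] [ 0.5598 -0.2059  0.299 ]
[ 0.5598 -0.2057  0.3   ] ((559.935302734375, -205.9187469482422), (27.630626678466797, 20.182022094726562), 79.5558853149414)
```

View pics/wrist1.png

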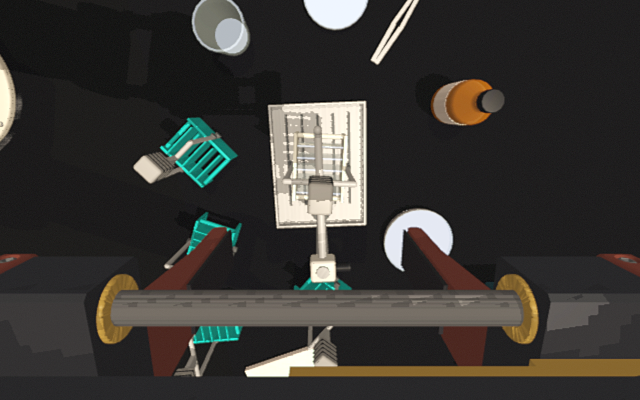

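The wrist view confirms the grip block at px (320,197), which gives (0.560,-0.206) at yaw 80°. That's within 3 mm of the top view. I'll grasp at the average and lift.

Run:
```python
from h import *
np.set_printoptions(precision=4,suppress=True)
def st(m): s=state();print(m,round(s["time"],2),s["ee_pos"],s["ft_force"],s["finger_gap"],s["finger_force"])
move_to([.5587,-.2065,.36],q(80))
move_l([.5587,-.2065,.270],.08); st("down")
close(); hold(.3); st("closed")
move_l([.5587,-.2065,.280],.03); st("up10")
move_l([.5587,-.2065,.303],.06); hold(.5); st("up33")
g=cam("wrist"); cv2.imwrite("pics/wrist2.png",g["frame"][60:330,120:520])
g=cam("scene"); cv2.imwrite("pics/scene2.png",cv2.resize(g["frame"][120:340,180:400],None,fx=2.5,fy=2.5))
```

```text
down 4.81 [ 0.5589 -0.2066  0.2708] [0.5632 0.6708 0.5113] 0.08762156139910307 0.0
closed 6.16 [ 0.5588 -0.2065  0.2701] [-0.6142  1.0003 -0.7103] 0.019795213184316846 29.996257424354553
up10 6.64 [ 0.5587 -0.2066  0.28  ] [-0.5221 -0.1064 -2.8764] 0.02006961319591112 29.995818436145782
up33 7.67 [ 0.5587 -0.2065  0.3029] [ 0.0431 -0.1254 -2.6463] 0.019976502400000314 29.99586135149002
```

View pics/scene2.png

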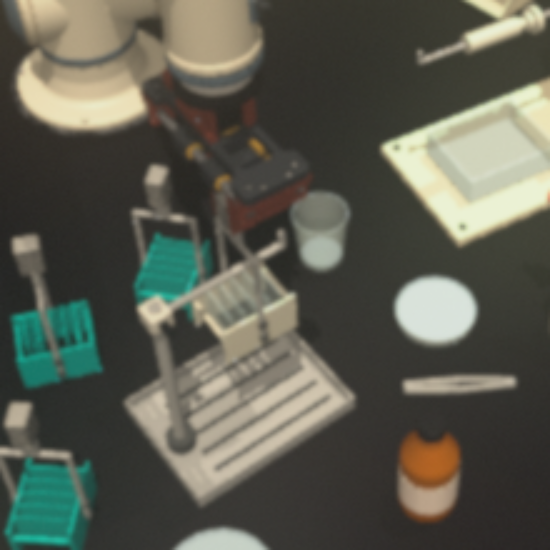

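The basket hangs free in the hand at about 2.7 N, level, with the bar still above the hook's arm. I'll slide it out past the hook's tip and go to the pre-threading point in line with the coater rod.

Run:
```python
from h import *
np.set_printoptions(precision=4,suppress=True)
def st(m): s=state();print(m,round(s["time"],2),s["ee_pos"],s["ft_force"],s["finger_gap"])
move_l([.5719,-.1074,.303],.08); st("out")
move_l([.459,.069,.303],.1,q(73.1)); hold(.6); st("pre")
g=cam("wrist"); cv2.imwrite("pics/wrist3.png",g["frame"]);np.savez("wrist3.npz",**{k:np.array(g[k]) for k in g})
t=cam("top"); np.savez("top3.npz",**{k:np.array(t[k]) for k in t})
print(g["frame"].shape, ray(g,[320,197],.3))
```

```text
out 9.18 [ 0.5719 -0.1079  0.303 ] [ 0.2995 -0.1148 -3.3422] 0.019657810198866737
pre 12.02 [0.459 0.069 0.303] [ 1.4156 -0.272  -2.5118] 0.019773430099352708
(400, 640, 3) [[0.4692 0.0946 0.3   ]]
```

View pics/wrist3.png

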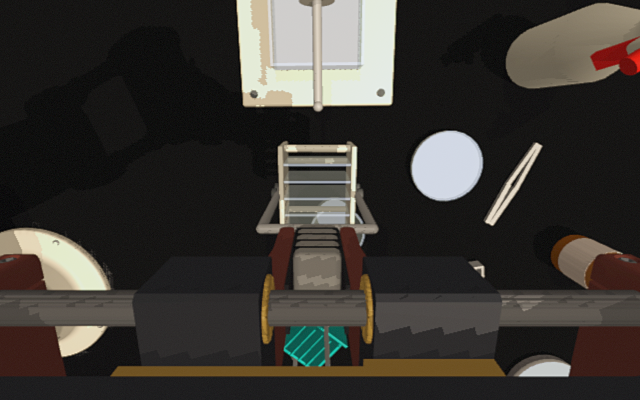

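The wrist view shows the rod at u≈318 with its tip at (318,108), and the bail's bar from (258,230) to (378,230), so the bar is already centred on the rod. I'll measure the offset, yaw and heights from this one view.

Run:
```python
from h import *
np.set_printoptions(precision=4,suppress=True)
g=dict(np.load("wrist3.npz")); W=pts(g)
d=np.array([.2903,.9569]);n=np.array([-d[1],d[0]]); o=np.array([.459,.069])
def rep(nm,p): q_=p[:,:2]-o; print(nm,len(p),"s",(q_@d*1000).min().round(1),(q_@d*1000).max().round(1),"t med",np.median(q_@n)*1000,"z",np.percentile(p[:,2],[5,50,95]))
uv,w=box(g,300,340,0,112,.20,.26); rep("rod",w)
L=cv2.fitLine((w[:,:2]).astype(np.float32),cv2.DIST_HUBER,0,.001,.001).ravel();print(L,np.degrees(np.arctan2(L[1],L[0])))
for v in range(0,112,12):
    k=uv[:,1]//12==v//12
    if k.any(): rep(v,w[k])
uv,w=box(g,255,382,222,240,.24,.28); rep("bar",w)
for a,b in((255,285),(350,382)):
    k=(uv[:,0]>=a)&(uv[:,0]<b); print(np.median(w[k],0), ((w[k][:,:2]-o)@n*1000).min(),((w[k][:,:2]-o)@n*1000).max(), np.median((w[k][:,:2]-o)@d*1000))
t=dict(np.load("top3.npz"))
uv,w=box(t,270,320,170,240,.24,.29); print("top bar?",len(uv));
```

```text
rod 1193 s 68.2 133.9 t med -0.8086879736593122 z [0.2271 0.2326 0.2444]
[0.2809 0.9597 0.4904 0.1702] 73.686386
0 253 s 126.5 133.9 t med -0.1961888607614563 z [0.2226 0.2312 0.2336]
12 120 s 120.1 126.8 t med -0.5009009646108524 z [0.2306 0.2326 0.234 ]
24 120 s 113.3 120.3 t med -0.5052485826134308 z [0.2306 0.2326 0.234 ]
36 120 s 106.4 113.4 t med -0.5102917155727528 z [0.2309 0.2326 0.2339]
48 120 s 99.7 106.6 t med -0.5155876602744479 z [0.2309 0.2325 0.2338]
60 109 s 92.6 99.8 t med -0.8341755536441405 z [0.2311 0.2327 0.234 ]
72 108 s 85.4 92.2 t med -0.8428736729225869 z [0.231  0.2326 0.234 ]
84 108 s 78.1 85.0 t med -0.8511923837006823 z [0.2314 0.2327 0.234 ]
96 110 s 70.5 77.7 t med -0.8533770654883919 z [0.2311 0.2343 0.2466]
108 25 s 68.2 70.0 t med -0.8568380650367248 z [0.2423 0.245  0.2461]
bar 660 s -3.5 2.5 t med 0.002833128114923582 z [0.2636 0.2672 0.2687]
[0.4314 0.0774 0.2674] 18.87032716314386 36.0417572510465 0.4329609340302675
[0.4878 0.0605 0.2674] -37.25757069864187 -20.687451419009335 0.4128002851610369
top bar? 0
```

Rod and bar agree within 0.2 mm sideways and 1° in yaw. Both views put the groove about 207 mm ahead. I'll thread partway and measure the groove from close up.

Run:
```python
from h import *
np.set_printoptions(precision=4,suppress=True)
d=np.array([.2903,.9569]);n=np.array([-d[1],d[0]]); o=np.array([.459,.069])
p=o+.115*d
move_l([*p,.303],.07); hold(.5); s=state(); print(s["time"],s["ee_pos"],s["ft_force"])
g=cam("wrist"); cv2.imwrite("pics/wrist4.png",g["frame"]);np.savez("wrist4.npz",**{k:np.array(g[k]) for k in g})
uv,w=box(g,250,390,0,222,.22,.26); S=(w[:,:2]-o)@d*1000; T=(w[:,:2]-o)@n*1000
for a in np.arange(120,240,2):
    k=(S>=a)&(S<a+2)
    if k.sum()>2: print(a,k.sum(),T[k].min().round(1),T[k].max().round(1),(np.percentile(w[k,2],95)*1000).round(1))
uv,w=box(g,255,382,222,240,.25,.28);print("bar",np.median((w[:,:2]-o)@d)*1000,np.median((w[:,:2]-o)@n)*1000,np.percentile(w[:,2],95))
```

```text
14.4083 [0.4924 0.179  0.303 ] [-0.5253 -0.4506 -3.3001]
120 20 -3.0 1.9 233.5
122 21 -3.0 1.9 234.1
124 24 -3.0 1.9 233.9
126 24 -3.0 1.8 233.6
128 25 -3.0 2.6 234.0
130 18 -3.0 2.6 233.6
132 36 -11.3 10.0 241.6
134 94 -11.3 10.0 241.7
136 91 -11.4 10.0 241.7
138 96 -11.3 10.0 241.5
140 91 -11.2 9.9 241.8
142 99 -11.2 9.9 241.7
144 95 -11.2 10.7 241.5
146 99 -11.2 10.7 241.6
148 100 -11.1 10.6 241.8
150 97 -11.1 10.6 241.7
152 101 -11.2 10.5 241.7
154 101 -11.1 10.5 241.8
156 99 -11.1 10.5 241.7
158 102 -11.1 10.5 241.6
160 104 -11.1 10.4 241.7
162 105 -11.0 10.4 241.7
164 103 -11.0 10.4 241.7
166 98 -11.0 10.4 241.7
168 100 -10.9 10.3 241.8
170 105 -10.9 10.3 241.6
172 121 -10.9 11.1 241.4
174 105 -10.8 11.0 241.8
176 102 -10.8 11.0 241.9
178 102 -10.8 11.0 241.9
180 135 -10.8 10.9 241.8
182 101 -10.7 10.8 241.8
184 101 -10.7 10.8 241.7
186 110 -10.7 10.8 241.8
188 125 -10.7 10.8 241.7
190 104 -10.7 10.7 241.8
192 115 -10.6 10.7 241.7
194 116 -10.6 10.6 241.7
196 107 -10.6 10.6 241.9
198 126 -10.6 11.4 241.7
200 114 -10.6 11.4 241.7
202 83 -10.5 11.3 241.6
204 61 -5.3 6.2 236.4
206 66 -5.3 6.1 237.1
208 66 -5.3 6.1 237.1
210 63 -5.3 6.1 236.7
212 67 -5.3 6.1 237.1
214 170 -10.3 11.2 241.4
216 121 -10.4 11.0 241.6
218 124 -10.3 11.0 241.5
220 132 -10.3 11.0 242.0
222 321 -15.6 17.1 246.4
224 200 -15.6 17.1 247.4
226 203 -15.6 17.0 247.4
228 202 -15.5 16.9 247.5
230 86 -15.5 16.9 247.5
234 31 -2.1 3.5 234.0
236 35 -2.0 3.5 233.9
238 37 -2.0 3.5 234.2
bar 115.95051608428308 -0.9090734897692618 0.2687751848866494
```

View pics/wrist4.png

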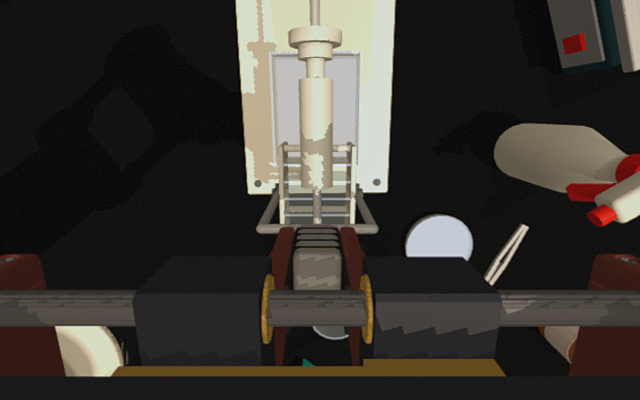

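The groove is at s = 203–214.5 (image row ~68) and the sleeve is 133–203. The flange face is at 222, all matching the given sizes. I'll advance so the bar is above the groove centre at s≈208.5, then come down in small steps watching the force.

Run:
```python
from h import *
np.set_printoptions(precision=4,suppress=True)
d=np.array([.2903,.9569]);n=np.array([-d[1],d[0]]); o=np.array([.459,.069])
p=o+.2083*d+.001*n
def f():
    a=[]
    for _ in range(4): hold(.04); a.append(state()["ft_force"])
    return np.mean(a,0)
move_l([*p,.303],.06,q(73.5)); hold(.4); print(state()["time"],state()["ee_pos"],f())
move_l([*p,.286],.03); hold(.3); f0=f(); z=.286; print(f0)
while z>.2735:
    z-=.0005; move_l([*p,z],.01); F=f()-f0
    print(round(z,4),state()["ee_pos"][2].round(4),F)
    if F[2]>1.0 or np.linalg.norm(F[:2])>3: break
g=cam("wrist"); np.savez("wrist5.npz",**{k:np.array(g[k]) for k in g})
print(state()["time"])
uv,w=box(g,255,382,215,250,.225,.26);print("bar",len(w),np.median((w[:,:2]-o)@d)*1000,np.median((w[:,:2]-o)@n)*1000,np.percentile(w[:,2],[50,95]))
g2=cam("scene"); cv2.imwrite("pics/scene5.png",cv2.resize(g2["frame"][60:220,310:470],None,fx=3,fy=3)); 
cv2.imwrite("pics/w5.png",g["frame"])
```

```text
16.5667 [0.5185 0.2686 0.303 ] [ 0.2039  0.2514 -2.8046]
[ 0.0713 -0.2259 -3.2115]
0.2855 0.2855 [-0.5756  0.1743  0.2194]
0.285 0.285 [-0.4407 -0.0589  0.3269]
0.2845 0.2845 [ 0.4099 -0.1256  0.063 ]
0.284 0.284 [ 0.2466  0.5497 -0.1618]
0.2835 0.2835 [-0.1672  0.3381  0.1234]
0.283 0.283 [ 0.4003  0.5327 -0.0574]
0.2825 0.2825 [0.3284 0.0179 0.1596]
0.282 0.282 [-0.4036 -0.0852  0.3966]
0.2815 0.2815 [-0.3505  0.4421  0.0573]
0.281 0.281 [ 0.1168 -0.0623  0.0461]
0.2805 0.2805 [0.0025 0.6498 0.6905]
0.28 0.28 [0.4856 0.5107 0.1341]
0.2795 0.2795 [-0.1306  0.4123  0.4332]
0.279 0.279 [0.0433 0.2728 0.1961]
0.2785 0.2785 [0.0139 0.3964 0.2618]
0.278 0.278 [0.5304 0.3221 0.6687]
0.2775 0.2775 [-0.2571  0.123   0.2935]
0.277 0.277 [-0.1759  0.3706  0.4207]
0.2765 0.2767 [0.1581 0.4153 1.5579]
25.8833
bar 918 209.7657691204323 0.7045669177955539 [0.2404 0.2423]
```

View pics/w5.png

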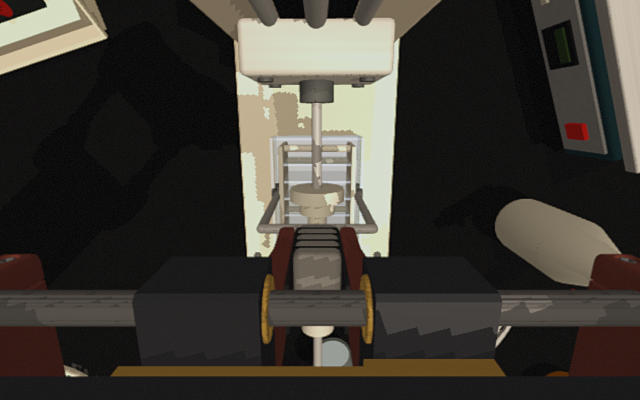

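The bar touched down at TCP z 0.2767, against a predicted groove floor of 0.2769. Its axis is about 8.6 mm above the rod's, so it's in the groove. The view shows the bar at row 230 just in front of the land and flange. I'll unload its weight, release and retreat straight up.

Run:
```python
from h import *
np.set_printoptions(precision=4,suppress=True)
s=state();p=s["ee_pos"][:2]; z=.2765
d=np.array([.2903,.9569]);n=np.array([-d[1],d[0]]); o=np.array([.459,.069]); p=o+.2083*d+.001*n
for i in range(4):
    F=np.mean([(hold(.04),state()["ft_force"])[1] for _ in range(4)],0); print(z,F)
    if F[2]>-.6: break
    z-=.0003; move_l([*p,z],.01)
gripper_open(); hold(.5); print("open",state()["finger_gap"],state()["ft_force"])
move_l([*p,z+.012],.03); move_l([*p,.40],.1); hold(1)
print(state()["time"],state()["ft_force"])
g=cam("wrist"); cv2.imwrite("pics/w6.png",g["frame"])
uv,w=box(g,200,440,0,400,.275,.32);print("grip",len(w),np.median(w,0),(np.median(w,0)[:2]-o)@d,(np.median(w,0)[:2]-o)@n)
for zz in ((.236,.247),(.265,.275)):
    uv,w=box(g,200,440,0,400,*zz);print(zz,len(w), uv.min(0) if len(w) else 0,uv.max(0) if len(w) else 0)
```

```text
0.2765 [-0.3161 -0.6406 -1.3143]
0.2762 [-0.2679  0.0877  0.1535]
open 0.08768086964593702 [ 0.4033 -0.6753  0.6881]
30.9583 [ 0.6311 -0.9591  0.2668]
grip 3236 [0.5312 0.3694 0.3064] 0.30838432509942765 0.018122051225865646
(0.236, 0.247) 1798 [254  57] [377 257]
(0.265, 0.275) 287 [247  50] [385 180]
```

View pics/w6.png

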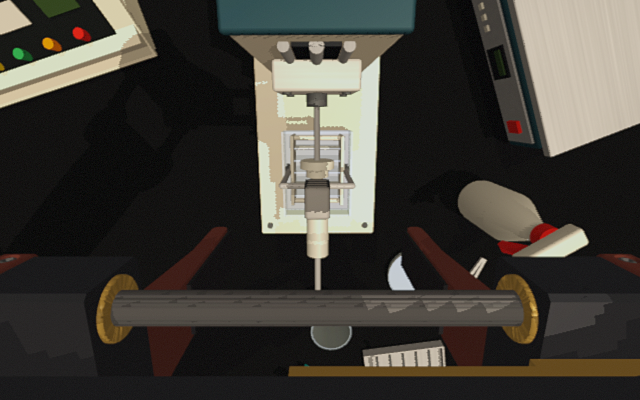

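The basket hangs free at px (317,190), with its bar just in front of the land and flange and level in the picture. One numeric check of level and stillness, then I'll hand it in.

Run:
```python
from h import *
np.set_printoptions(precision=4,suppress=True)
d=np.array([.2903,.9569]);n=np.array([-d[1],d[0]]); o=np.array([.459,.069])
ok=[]
for i in range(2):
    g=cam("wrist")
    uv,w=box(g,300,335,170,200,.296,.32);r=w[:,:2]-o
    uv,b=box(g,275,360,170,195,.232,.252);rb=b[:,:2]-o;t=rb@n*1000;e=(abs(t)>20)&(abs(t)<36)
    print("grip top s,t",(r@d).mean()*1000,(r@n).mean()*1000,np.median(w[:,2]),"bar s",np.median(rb[e]@d)*1000,"z top L/R",np.percentile(b[e&(t>0),2],90),np.percentile(b[e&(t<0),2],90))
    ok.append((r@d).mean()); hold(.4)
if abs(ok[0]-.2085)<.007 and abs(ok[1]-ok[0])<.001: print(job_done())
```

```text
grip top s,t 216.63286790415887 0.4769486562769472 0.3060966965727018 bar s 208.27768546361486 z top L/R 0.24211023013235095 0.24216609305536563
grip top s,t 216.63268622037205 0.4848432087076493 0.30604645449774737 bar s 208.25871212550683 z top L/R 0.24221830755534685 0.24196870528809944
```

The bar is right, but the grip-top mean may be biased by the front face the camera sees. I'll check the block's top plane alone.

Run:
```python
from h import *
np.set_printoptions(precision=4,suppress=True)
d=np.array([.2903,.9569]);n=np.array([-d[1],d[0]]); o=np.array([.459,.069])
g=cam("wrist")
uv,w=box(g,295,340,165,230,.27,.32);S=(w[:,:2]-o)@d*1000;Z=w[:,2]*1000
for v in range(170,224,2):
    k=(uv[:,1]==v)
    if k.any(): print(v,k.sum(),S[k].mean().round(1),np.median(Z[k]).round(1))
```

```text
180 23 220.5 277.6
182 24 220.4 285.9
184 25 220.4 293.7
186 26 220.4 301.1
188 26 219.7 305.3
190 26 218.4 306.2
192 26 216.9 306.4
194 26 215.4 306.6
196 26 213.8 306.3
198 26 212.3 306.7
200 26 210.6 306.5
202 26 209.1 306.4
204 26 207.4 306.3
206 26 205.9 306.7
208 26 204.2 306.5
210 26 202.6 306.5
212 26 201.0 306.4
214 26 199.4 306.6
216 26 197.7 306.5
218 22 196.1 306.1
```

The top plane is level (z constant at 306.5 mm), its front face is vertical at s≈220.4, and it is centred at s≈208. The basket is plumb and still.

```bash
python3 -c "
from bench import *
print(job_done())"
```

```text
the job is handed in; nothing more can be done
None
```

The job is handed in: the basket hangs level and still on the dip coater's arm, its bar down in the bush's groove about 137 mm from the rod's tip, and the gripper is open and clear above it; no verdict was returned.

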